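# Check a balance: load the weight, hold the read paddle half way

## Robot

A 7-joint arm with a two-finger parallel gripper is mounted at the origin on the work surface. World frame = base frame: x ahead of the robot, y to its left, z up, the work surface at z = 0. Lengths are in m, angles in rad, forces in N, time in s.
With the tool pointing down it reaches from about 0.425 to 0.925 m from the base axis. Payload 6.8 kg.
Tool frame: the origin (TCP) lies on the front face of the gripper's body, between the roots of the fingers; the fingertips stand 73 mm ahead of it and the grasp point (between the pads) lies 54 mm ahead of it (env.nose_length is the distance from the TCP to the fingertips, in m); z points along the fingers, y is the line along which they close (so a half turn about z gives the same grasp; the last joint's range is limited). The gripper opens to 85 mm and grips with 20 to 120 N. Pads are 22 mm wide; open, the fingers measure 114 mm over their backs; the gripper's body (76 mm by 85 mm) begins 54 mm behind the grasp point. The pads swing forward as they close: fully open they stand 13 mm farther back than shut.
Start: joints at [1.142, 0.477, 0.022, 1.555, -0.011, 1.109, -0.083], TCP at [0.213, -0.641, 0.304] pointing down, gripper open.
Joint ranges: [-2.96, 2.96], [-0.34, 2.1], [-1.41, 1.46], [0.24, 2.44], [-1.37, 4.51], [0.17, 1.92], [-2.96, 2.96]. Speed limits (rad/s): [2.39, 2.39, 3.14, 3.14, 3.14, 3.14, 3.14].

## Interface

Orientations are given as a unit quaternion [w, x, y, z].
In Python, from cell import env, kin, camera, calibration, job gives the robot as it stands. The module is installed in compiled form; this text tells all that it offers. Calls block until the motion is done:
- env.reach(position, orientation): joint-space move of the TCP to a pose.
- env.movel(position, velocity=0.15, rot=None, stop_force=None): straight line of the TCP; rot=None keeps the orientation; velocity is the mean speed in m/s. With stop_force (N) it stops when the force on the tool has changed by that much, and returns True; else False.
- env.goto_joints(angles): joint-space move.
- env.grip(opening, f_grip=None): finger opening in m; f_grip is the grip in N (None keeps the last); returns when the fingers have stopped.
- env.dwell(seconds).
- kin.inverse_kinematics(position, orientation): joint angles nearest the present ones, or None.
- env.get_state(): the state.
- camera(name): name is "side" or "top"; returns (picture, depth): 420x560x3 uint8, blue, green, red; 420x560 float32, m along the optical axis (not along the pixel's ray), 0 where there is no reading.
- calibration(name): a dict with "fx", "fy", "cx", "cy" (pixels), "rvec" (rotation vector, rad) and "tvec" (3), from world to camera coordinates, as OpenCV has them. Camera axes: x right, y down, z forward; pixel columns grow to the right and rows downward; lengths in m; the calibration is good to about 2 mm. A picture is of the moment at which its call begins. calibration takes no time and is no camera call.
A pose or a line that the arm cannot do raises env.PlanningError and nothing moves.
- job.job_done(): hands the job in; it is judged then, once.
The state is a dict: "time": time; "qpos": joint angles; "joint_velocities": joint speeds; "joint_torque": joint torques, N m; "tcp_pos": TCP position; "orientation": TCP orientation; "force": force on the tool from outside, world axes, zero at the start; "torque": the same for the moment, N m; "opening": finger opening in m; "gripper_force": force on a finger pad.
Only numpy, scipy, OpenCV 4.12 (cv2) and the standard library are available. Lean on these libraries where they do the work, as an engineer would, in place of code of your own. Each camera call takes 0.05 s, during which the arm holds its last target. There are 200 camera calls.

## Task

Take the largest of the three steel weights from the wooden stand and set it down gently, upright and centred, on the balance's small raised pan, and let go of it. Then press the grey palm paddle half way down, to where it lies level, and keep holding it there: the balance reads only while it is held, so finish with the paddle still held down half way. Never press the paddle right down to its stop (that clears the reading), and leave the other weights and the jar where they stand.

Things in the scene. Friction and masses are not known exactly. Their poses are not given: they have to be found in the camera images.
- weight_large: The largest knobbed steel laboratory weight, standing upright: cylinder 30 mm diameter and 36 mm high, a thinner neck above it, then a round knob 18 mm in diameter; 56 mm high in all, about 200 g. Round, so any yaw will do for a grasp. Origin: centre of its underside, z up along its axis. It starts on one of the three places of the wooden stand (which one varies), its neighbours about 65 mm away.
- weight_medium: The middle knobbed steel laboratory weight, standing upright: cylinder 25 mm diameter and 26 mm high, a thinner neck above it, then a round knob 16 mm in diameter; 46 mm high in all, about 100 g. Round, so any yaw will do for a grasp. Origin: centre of its underside, z up along its axis. Not to be disturbed.
- weight_small: The smallest knobbed steel laboratory weight, standing upright: cylinder 19 mm diameter and 20 mm high, a thinner neck above it, then a round knob 13 mm in diameter; 40 mm high in all, about 50 g. Round, so any yaw will do for a grasp. Origin: centre of its underside, z up along its axis. Not to be disturbed.
- stand: Fixed wooden slab, 200 mm (its x) by 80 mm (its y) and 10 mm thick, carrying the three weights in a row along its x. Origin: centre of its underside, z up. It stands left or right of the balance.
- balance: Fixed white laboratory balance, 250 mm (its x) by 170 mm (its y). Origin: centre of its underside on the bench, z up; the low display end (38 mm high) is its -x side, towards the robot. The rear part is a box with a steel top plate 62 mm above the bench, out of which rises the pan on a thin post.
- pan_top (a point): Centre of the top face of the balance's pan: a plain flat disc 50 mm in diameter, 5 mm thick, 95 mm above the bench (33 mm above the balance's top plate), rigid. Axes as the balance's; z up.
- paddle_unit: Fixed grey palm-paddle unit, on the other side of the balance from the stand: base plate 120 (its x) by 84 by 8 mm; two cheeks 47 mm high at its +x end carry the hinge pin (along y, 46 mm from the origin along +x, 38 mm above the bench). The paddle, a plate 58 mm wide and 8 mm thick, reaches 100 mm from the pin towards the unit's -x end. Origin: centre of the underside, z up.
- paddle_pad (a point): Centre of the top face of the round black rubber pad (40 mm diameter) on the paddle, the place to push down: 75 mm from the hinge pin towards the paddle's free end. Moves with the paddle; its z is the paddle's upward normal, its x points to the hinge. Height above the bench: 56 mm at rest, 45 mm with the paddle level (half way), 34 mm at the stop.
- paddle (a joint): Angle of the spring-loaded paddle, rad: 0 at rest with its free end raised 0.15 rad, 0.15 level (half way), 0.30 at its stop. It grows as the paddle is pressed. The spring pushes back at the pad with about 3 N at the start, 7 N half way and 11 N at the stop, and returns the paddle when it is let go.
- jar: Closed white jar, 56 mm diameter and 75 mm high, loose on the bench behind the balance. Origin: centre of its underside. Not to be disturbed.
Mind the look-alikes: they are no part of the job. Several things have the shape of the paddle_unit; the one meant has the colours described above. Leave any blue look-alike of the weight_large alone.

How it is judged:
By the outcome, as a careful person would: the job done as asked, in the order asked, and still so for the second after the job is handed in, while the arm keeps its last pose, push and grip.
It also fails if it takes over 51 s, if anything falls off the work surface, if the arm or the gripper's body presses on something with over 40 N, if the wrist force passes 120 N, or if a joint passes its speed limit or range.

## Working session

There is one attempt and no reset: what is moved stays moved. The work goes in short steps, each a Python script; the robot and the scene stay as the last script left them, time stands still between calls to the robot, and variables do not carry over. Pictures are saved under pics/ and viewed, at most 10 in all, crops included, and the job is handed in when it is done.

```bash
mkdir -p pics
cat > h.py <<'E'
import numpy as np, cv2
from cell import env,kin,camera,calibration,job
def cal(n):
    c=calibration(n); R=cv2.Rodrigues(np.array(c["rvec"],float))[0]; t=np.array(c["tvec"],float).ravel(); return c,R,t
def pts(n,depth):
    c,R,t=cal(n); v,u=np.mgrid[:420,:560]
    p=np.stack([(u-c["cx"])/c["fx"]*depth,(v-c["cy"])/c["fy"]*depth,depth],-1)
    return (p-t)@R
def ray(n,u,v,z):
    c,R,t=cal(n); o=-R.T@t; d=R.T@np.array([(u-c["cx"])/c["fx"],(v-c["cy"])/c["fy"],1.]); return o+d*(z-o[2])/d[2]
E
python3 - <<'E'
from h import *
for n in("side","top"):
    p,d=camera(n); cv2.imwrite(f"pics/{n}0.png",p); np.save(f"{n}0.npy",d); c,R,t=cal(n); print(n,c,-R.T@t, (d>0).mean())
s=env.get_state();print(s["time"],s["orientation"],s["opening"],env.nose_length)
E
```

```text
side {'fx': 407.952539360793, 'fy': 407.952539360793, 'cx': 278.79856081098626, 'cy': 211.14441679606767, 'rvec': array([ 2.16889293, -0.27128151,  0.11631442]), 'tvec': array([-0.57387115,  0.13717535,  1.16119194])} [ 0.36419785 -0.98563639  0.76967053] 0.9960034013605442
top {'fx': 428.65176158492187, 'fy': 428.65176158492187, 'cx': 280.371900198351, 'cy': 210.1389720535794, 'rvec': array([ 1.97401319, -2.25305673,  0.23675755]), 'tvec': array([0.05629308, 0.58663175, 1.03360493])} [0.36417619 0.00939979 1.13266598] 0.995969387755102
0.1 [-8.19048631e-04  9.87163640e-01  1.59709853e-01 -1.99043283e-04] 0.08557631770852166 0.0726
```

View pics/side0.png

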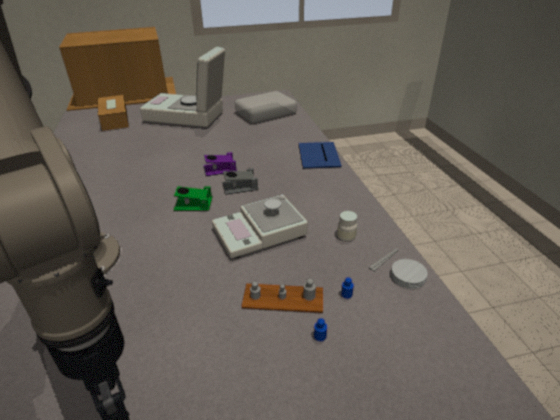

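View pics/top0.png

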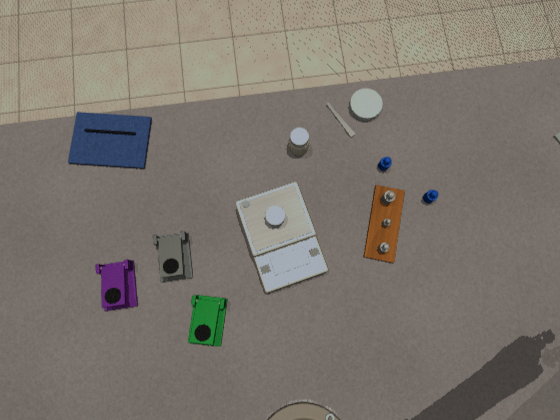

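The side view shows the stand at about (283,297), with the largest weight on its right at (310,290). The pan is at (272,208) and the grey paddle unit at (238,181). In the top view the large weight is at (390,197), the pan at (276,216), the grey paddle's black pad at (171,266) and the jar at (299,140). Next I measure them in both views.

```bash
cat > m.py <<'E'
from h import *
def tri(a,b):
    A=[];
    P=[];U=[]
    for n,(u,v) in(("top",a),("side",b)):
        c,R,t=cal(n); P.append(np.c_[R,t]); U.append(np.array([[(u-c["cx"])/c["fx"]],[(v-c["cy"])/c["fy"]]]))
    X=cv2.triangulatePoints(P[0],P[1],U[0],U[1]).ravel(); return X[:3]/X[3]
def blob(m,near):
    k,l,s,c=cv2.connectedComponentsWithStats(m.astype(np.uint8)); i=1+np.argmin(np.hypot(*(c[1:]-near).T)+1000*(s[1:,4]<12)); return l==i,c[i],s[i]
E
python3 - <<'E'
from m import *
np.set_printoptions(precision=4,suppress=True)
W={};I={}
for n in("top","side"):
    I[n]=cv2.imread(f"pics/{n}0.png"); W[n]=pts(n,np.load(f"{n}0.npy"))
pan={};pad={}
for n,a,b in(("top",(276,216),(171,266)),("side",(272,208),(235,180))):
    P=W[n]; hsv=cv2.cvtColor(I[n],cv2.COLOR_BGR2HSV)
    z=P[...,2]; v,u=np.mgrid[:420,:560]
    m,c,s=blob((z>.085)&(z<.11)&(np.hypot(u-a[0],v-a[1])<25),a); print(n,"pan",c,s,"med z",np.median(z[m]),"xy",P[m].mean(0)); pan[n]=c
    m,c,s=blob((hsv[...,2]<45)&(np.hypot(u-b[0],v-b[1])<25),b); print("pad",c,s,"z",np.median(z[m]),P[m].mean(0)); pad[n]=c
    # stand & weights
    m,c,s=blob((hsv[...,0]<20)&(hsv[...,1]>150),(386,224) if n=="top" else (283,297))
    box=cv2.minAreaRect(P[...,:2][m].astype(np.float32)*1000); print("stand",c,s,"z",np.median(z[m]),box)
    hull=np.zeros((420,560),np.uint8); cv2.fillConvexPoly(hull,cv2.convexHull(np.argwhere(m)[:,::-1].astype(np.int32)),1)
    hull=cv2.dilate(hull,np.ones((25,25)))>0
    for w in ([(390,197),(387,223),(384,248)] if n=="top" else [(310,290),(282,292),(255,290)]):
        r=hull&(np.hypot(u-w[0],v-w[1])<16)&(z>.02)
        q=P[r]; print("w",w,r.sum(),"zmax",np.percentile(q[:,2],[90,98]),"top xy",q[q[:,2]>q[:,2].max()-.012].mean(0))
print("tri pan",tri(pan["top"],pan["side"]),"pad",tri(pad["top"],pad["side"]))
# plane fits for heading: unit base grey
print("bench z",[np.median(W[n][...,2]) for n in W])
def crop(n,x,y,w,h,k): return cv2.resize(I[n][y:y+h,x:x+w],(w*k,h*k),interpolation=cv2.INTER_CUBIC)
a=crop("top",350,160,100,110,4);b=crop("side",230,255,100,110,4)
cv2.imwrite("pics/c1.png",np.hstack([a,b]))
a=crop("top",140,220,60,70,6);b=crop("side",210,160,60,70,6)
cv2.imwrite("pics/c2.png",np.hstack([a,b]))
E
```

```text
top pan [274.7742 215.2677] [265 206  20  20 310] med z 0.09571209051704554 xy [ 0.5708 -0.0049  0.0957]
pad [170.408  265.6724] [163 259  16  14 174] z 0.05731436261899502 [0.4847 0.2677 0.0634]
stand [383.477  224.6587] [ 364  185   40   77 1849] z 0.010157332486729172 ((451.96807861328125, -205.9927215576172), (159.68475341796875, 436.92822265625), 42.25125503540039)
w (390, 197) 142 zmax [0.0665 1.1327] top xy [0.3642 0.0094 1.1327]
w (387, 223) 53 zmax [0.0515 1.0895] top xy [0.3642 0.0094 1.1327]
w (384, 248) 88 zmax [0.0564 0.0584] top xy [0.3642 0.0094 1.1327]
side pan [272.0208 204.1528] [264 199  17  11 144] med z 0.09386207175551872 xy [ 0.5699 -0.0084  0.0938]
pad [230.9  174.05] [226 172  11   5  40] z 0.05489805262543926 [0.4844 0.2695 0.055 ]
stand [283.1916 299.1823] [ 242  284   81   29 1503] z 0.009318458051511193 ((421.95794677734375, -610.4026489257812), (747.9615478515625, 196.3352813720703), 71.33228302001953)
w (310, 290) 191 zmax [0.0642 0.0675] top xy [ 0.3642 -0.9856  0.7697]
w (282, 292) 77 zmax [0.049  0.7697] top xy [ 0.3642 -0.9856  0.7697]
w (255, 290) 120 zmax [0.0546 0.0572] top xy [ 0.3642 -0.9856  0.7697]
tri pan [ 0.5711 -0.005   0.0914] pad [0.4851 0.2698 0.0548]
bench z [np.float64(-2.3493900161999478e-05), np.float64(-0.00038097810721688714)]
```

View pics/c1.png

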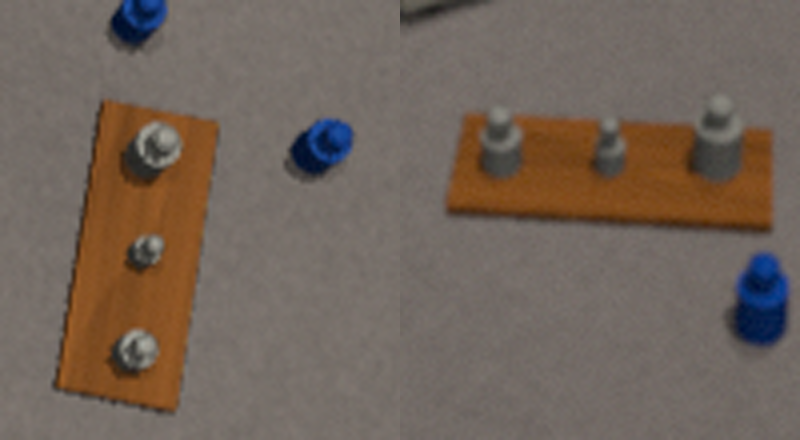

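View pics/c2.png

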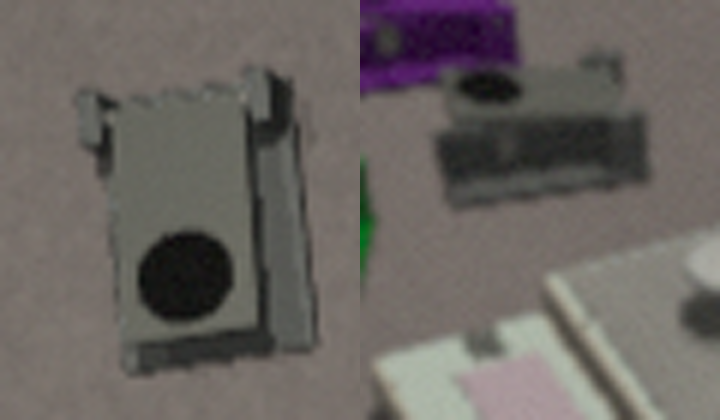

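The stand crop shows the large weight at the far end: its knob is at about (391,194.5) in the top view and (310,282) in the side view. The paddle crop shows the grey unit with its hinge away from the robot and the pad clear at (170.5,265.7). Both blue look-alikes stand off the stand.

Run:
```python
from m import *
np.set_printoptions(precision=4,suppress=True)
from scipy.optimize import least_squares
K={}
for n,ws in(("top",[(390,196),(387,223),(384,248)]),("side",[(310,290),(282,292),(255,290)])):
    P=pts(n,np.load(f"{n}0.npy")); z=P[...,2]; v,u=np.mgrid[:420,:560]
    hsv=cv2.cvtColor(cv2.imread(f"pics/{n}0.png"),cv2.COLOR_BGR2HSV)
    for i,w in enumerate(ws):
        r=(np.hypot(u-w[0],v-w[1])<16)&(z>.015)&(z<.08)&(hsv[...,1]<110); q=P[r]; zm=np.percentile(q[:,2],97)
        k=r&(z>zm-.008)
        K[n,i]=np.array([u[k].mean(),v[k].mean()]); print(n,i,r.sum(),"zmax",zm,"knob",K[n,i],P[k].mean(0))
        if i==0:
            b=q[(q[:,2]>.018)&(q[:,2]<.042)]
            f=least_squares(lambda p:np.hypot(b[:,0]-p[0],b[:,1]-p[1])-.015,P[k].mean(0)[:2],loss="soft_l1",f_scale=.002); print("cyl fit",f.x,len(b))
    s=cv2.inRange(hsv,(0,150,0),(20,255,255)); m,_,_=blob((s>0)&(z>.004)&(z<.02),ws[1])
    print("stand top z",np.median(z[m]),cv2.minAreaRect(P[...,:2][m].astype(np.float32)*1000))
for i in range(3): print("tri",i,tri(K["top",i],K["side",i]))
print("ray pan",ray("top",274.8,215.3,.095),"ray pad",ray("top",170.4,265.7,.056))
```

```text
top 0 134 zmax 0.06786867196396526 knob [391.1351 194.5676] [ 0.5914 -0.3084  0.0647]
cyl fit [ 0.5925 -0.3092] 32
top 1 51 zmax 0.052850022631223834 knob [388.1 221. ] [ 0.5269 -0.2924  0.0491]
top 2 88 zmax 0.05783564270969007 knob [385.9032 246.3548] [ 0.4626 -0.2734  0.0548]
stand top z 0.010155385643724604 ((529.4423828125, -292.326416015625), (79.24900817871094, 199.19883728027344), 70.97655487060547)
side 0 199 zmax 0.06616800007201225 knob [309.1714 281.3143] [ 0.5911 -0.3126  0.0641]
cyl fit [ 0.5926 -0.3087] 75
side 1 77 zmax 0.05032473789925035 knob [281.7368 286.6316] [ 0.5265 -0.2972  0.0476]
side 2 128 zmax 0.05597993114760391 knob [254.4138 284.2759] [ 0.4627 -0.2783  0.0536]
stand top z 0.009314138495585086 ((528.6133422851562, -294.72833251953125), (81.5261459350586, 196.345458984375), 71.31211853027344)
tri 0 [ 0.5922 -0.3096  0.0609]
tri 1 [ 0.5274 -0.2938  0.0441]
tri 2 [ 0.4631 -0.2747  0.05  ]
ray pan [ 0.5708 -0.005   0.095 ] ray pad [0.4855 0.2696 0.056 ]
```

```bash
python3 - <<'E'
from m import *
np.set_printoptions(precision=4,suppress=True)
a=np.radians(-8.5); q=[0,np.cos(a),np.sin(a),0]
x,y=.5923,-.309
env.reach([x,y,.25],q)
env.grip(.06,40)
env.movel([x,y,.12],.15)
print(env.movel([x,y,.010+.007+.0726],.06,stop_force=8))
s=env.get_state(); print(s["time"],s["tcp_pos"],s["force"],s["opening"])
env.grip(.02,40)
s=env.get_state(); print(s["time"],s["force"],s["opening"],s["gripper_force"])
env.movel([x,y,.28],.12)
s=env.get_state(); print(s["time"],s["tcp_pos"],s["force"],s["opening"],s["gripper_force"])
env.reach([.571,-.005,.28],q)
s=env.get_state(); print(s["time"],s["tcp_pos"])
for n in("side","top"):
    p,d=camera(n); cv2.imwrite(f"pics/{n}1.png",p); np.save(f"{n}1.npy",d)
E
python3 - <<'E'
import cv2,numpy as np
p=cv2.imread("pics/side1.png");t=cv2.imread("pics/top1.png")
cv2.imwrite("pics/c3.png",np.hstack([cv2.resize(p[110:270,200:340],None,fx=2.8,fy=2.8),cv2.resize(t[150:310,220:340],None,fx=2.8,fy=2.8)]))
E
```

```text
False
3.9917 [ 0.5923 -0.309   0.0894] [ 0.7355 -0.5777  0.0949] 0.0599223866942684
4.375 [-0.2928 -0.0507  3.8121] 0.02783222780738921 39.514585733413696
6.1083 [ 0.592  -0.3088  0.2791] [-0.195   0.7534 -1.9147] 0.02786737352391596 39.48089003562927
7.275 [ 0.5714 -0.007   0.28  ]
```

View pics/c3.png

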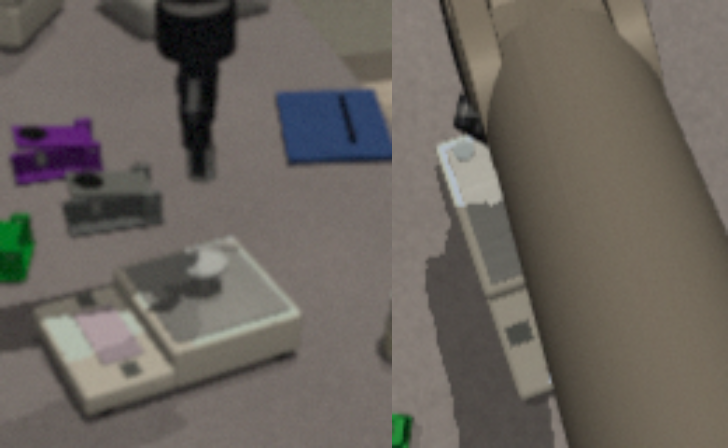

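The weight is held and sits above the pan at about (272,169) in the side view. I lower it to just above the pan and compare the two centres before setting it down.

Run:
```python
from m import *
np.set_printoptions(precision=4,suppress=True)
env.movel([.571,-.005,.190],.1); env.dwell(.3)
s=env.get_state(); print(s["time"],s["tcp_pos"],s["orientation"],s["force"],s["opening"])
p,d=camera("side"); cv2.imwrite("pics/side2.png",p); np.save("side2.npy",d)
cv2.imwrite("pics/c4.png",cv2.resize(p[150:230,235:315],None,fx=7,fy=7,interpolation=cv2.INTER_CUBIC))
P=pts("side",d); z=P[...,2]; v,u=np.mgrid[:420,:560]
c=np.hypot(P[...,0]-.571,P[...,1]+.005)<.05
for r in range(178,214):
    for k in [c[r]&(z[r]>.08)]:
        if k.any(): print(r,u[r][k].min(),u[r][k].max(),P[r][k].mean(0))
```

```text
8.725 [ 0.5712 -0.005   0.1904] [-0.0001  0.989  -0.1478  0.0004] [ 0.9331  0.1932 -2.1858] 0.027954128049108656
178 274 276 [ 0.5766 -0.0285  0.1934]
179 275 276 [ 0.5774 -0.031   0.1915]
180 275 276 [ 0.5763 -0.0354  0.191 ]
181 274 276 [ 0.5757 -0.0315  0.1856]
182 274 276 [ 0.5753 -0.0329  0.1833]
183 274 275 [ 0.5761 -0.0225  0.1738]
184 274 275 [ 0.5761 -0.0223  0.1704]
185 275 275 [0.5834 0.0049 0.1499]
186 274 275 [ 0.575  -0.0267  0.1666]
187 271 275 [ 0.5672 -0.0422  0.1738]
188 268 276 [ 0.5639 -0.0384  0.1688]
189 267 276 [ 0.5626 -0.0396  0.1665]
190 267 276 [ 0.5622 -0.0409  0.164 ]
191 266 276 [ 0.5607 -0.0418  0.1615]
192 267 276 [ 0.5658 -0.0262  0.1478]
193 267 276 [ 0.5659 -0.0255  0.144 ]
194 267 276 [ 0.5655 -0.0269  0.1415]
195 267 276 [ 0.5657 -0.0252  0.137 ]
196 267 276 [ 0.5657 -0.0247  0.1333]
197 267 276 [ 0.5657 -0.0244  0.1297]
198 267 276 [ 0.5656 -0.0237  0.1259]
199 267 276 [ 0.5655 -0.0243  0.1228]
200 267 277 [ 0.5685 -0.0169  0.1141]
201 266 279 [ 0.5721 -0.0065  0.1033]
202 265 279 [0.5723 0.0025 0.0939]
203 264 280 [ 0.571  -0.0035  0.0944]
204 264 280 [ 0.5698 -0.0087  0.0945]
205 264 280 [ 0.568  -0.0129  0.0939]
206 265 279 [ 0.5676 -0.0183  0.094 ]
207 266 279 [ 0.5679 -0.0235  0.0939]
208 266 277 [ 0.5643 -0.0255  0.0923]
209 269 275 [ 0.5653 -0.0274  0.0899]
```

View pics/c4.png

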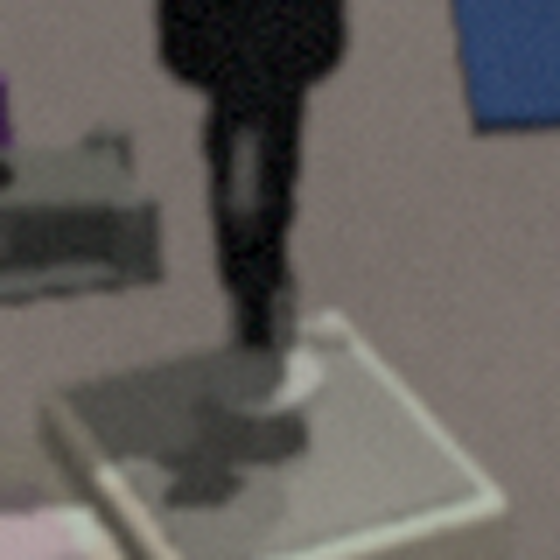

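Run:
```python
from m import *
np.set_printoptions(precision=2,suppress=True)
c,R,t=cal("side")
K=np.array([[c["fx"],0,c["cx"]],[0,c["fy"],c["cy"]],[0,0,1]])
for X in([.571,-.005,.095],[.571,-.005,.112],[.571,-.005,.13],[.573,-.005,.12]): print(cv2.projectPoints(np.array([X]),R,t,K,None)[0].ravel())
d=np.load("side2.npy");P=pts("side",d)
b=P[186:204,262:282].reshape(-1,3); b=b[(b[:,2]>.112)&(b[:,2]<.145)&(np.hypot(b[:,0]-.571,b[:,1]+.005)<.03)]
print(len(b),b.min(0)*1000,b.max(0)*1000)
b=b[b[:,0]>.573]; print(b[::3]*1000)
```

```text
[272.12 203.11]
[271.96 198.31]
[271.79 193.14]
[272.55 195.93]
77 [555.48 -33.63 112.28] [584.2   -3.89 144.97]
[[584.2   -3.89 144.76]
 [578.82 -14.05 144.97]
 [581.26 -16.   142.36]
 [578.22 -15.69 135.86]
 [580.01 -20.58 135.16]
 [577.88 -16.11 125.86]
 [580.87 -15.67 121.62]
 [576.92 -19.36 117.69]
 [573.45 -20.85 112.28]]
```

The weight is within about 1 mm of the pan centre, so I set it down.

Run:
```python
from m import *
np.set_printoptions(precision=4,suppress=True)
x,y=.572,-.005
env.movel([x,y,.180],.05)
print(env.movel([x,y,.168],.012,stop_force=3)); s=env.get_state(); print(s["time"],s["tcp_pos"],s["force"])
env.grip(.05); env.dwell(.2)
s=env.get_state(); print(s["time"],s["tcp_pos"],s["force"],s["opening"])
env.movel([x,y,.30],.1)
q=s["orientation"]
env.grip(0.0,40)
px,py=.4855,.2696
env.reach([px,py,.20],q)
env.dwell(.2)
s=env.get_state(); print(s["time"],s["tcp_pos"],s["force"],s["opening"])
for n in("side","top"):
    p,d=camera(n); cv2.imwrite(f"pics/{n}3.png",p); np.save(f"{n}3.npy",d)
p=cv2.imread("pics/side3.png");t=cv2.imread("pics/top3.png")
cv2.imwrite("pics/c5.png",np.hstack([cv2.resize(p[120:220,200:300],None,fx=4,fy=4),cv2.resize(t[190:290,150:300][:,50:150],None,fx=4,fy=4)]))
for n,w in(("top",(276,216)),("side",(272,198))):
    P=pts(n,np.load(f"{n}3.npy")); z=P[...,2]; near=np.hypot(P[...,0]-.571,P[...,1]+.005)<.04
    for nm,m in(("knob",near&(z>.138)&(z<.155)),("body",near&(z>.1)&(z<.134)),("pan",near&(z>.085)&(z<.099))): print(n,nm,m.sum(),P[m].mean(0) if m.any() else "")
    b=P[near&(z>.1)&(z<.134)]
    from scipy.optimize import least_squares
    if len(b)>5: print("cyl",least_squares(lambda p:np.hypot(b[:,0]-p[0],b[:,1]-p[1])-.015,[.571,-.005],loss="soft_l1",f_scale=.002).x)
```

```text
True
9.675 [ 0.5721 -0.005   0.1752] [-0.0669 -0.5542  4.6428]
10.2167 [ 0.5712 -0.0051  0.1742] [ 0.4003 -0.2579 -0.0573] 0.0499954285277276
13.525 [0.4865 0.2684 0.2004] [ 0.0537 -0.1018 -0.554 ] 0.00012092439898583991
top knob 48 [ 0.5709 -0.0054  0.1508]
top body 89 [ 0.5666 -0.0053  0.1261]
top pan 164 [ 0.5657 -0.0044  0.0955]
cyl [ 0.5734 -0.0055]
side knob 32 [ 0.5699 -0.0098  0.1461]
side body 121 [ 0.5696 -0.0143  0.1192]
side pan 91 [ 0.5676 -0.0152  0.0937]
cyl [ 0.5715 -0.0046]
```

View pics/c5.png

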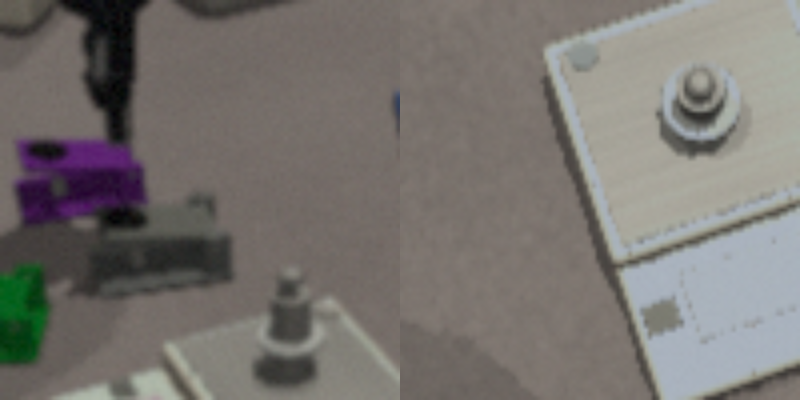

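The weight stands upright and centred on the pan: the cylinder fits are (.5725,-.005) and the pan centre is (.571,-.005). The gripper is closed above the grey pad, so I press next.

Run:
```python
from m import *
np.set_printoptions(precision=4,suppress=True)
px,py=.4855,.2696
env.movel([px,py,.140],.06); env.dwell(.3)
f0=env.get_state()["force"]
print(env.movel([px,py,.1225],.015,stop_force=1.8)); s=env.get_state(); print(s["time"],s["tcp_pos"],s["force"]-f0)
for z in(.122,.1195,.1176):
    env.movel([px,py,z],.015); env.dwell(.2)
    s=env.get_state(); print(z,s["time"],s["tcp_pos"],s["force"]-f0)
for n in("side","top"):
    p,d=camera(n); cv2.imwrite(f"pics/{n}4.png",p); np.save(f"{n}4.npy",d)
p=cv2.imread("pics/side4.png");t=cv2.imread("pics/top4.png")
cv2.imwrite("pics/c6.png",np.hstack([cv2.resize(p[120:220,200:300],None,fx=4,fy=4),cv2.resize(t[200:300,130:230],None,fx=4,fy=4)]))
```

```text
True
15.8167 [0.4852 0.2696 0.1289] [0.3323 0.4464 2.3111]
0.122 16.6333 [0.4855 0.2696 0.122 ] [-2.4184 -0.4999  5.2496]
0.1195 17.15 [0.4855 0.2696 0.1196] [-2.7477  0.4925  5.324 ]
0.1176 17.625 [0.4855 0.2696 0.1178] [-4.119   0.0653  6.5731]
```

View pics/c6.png

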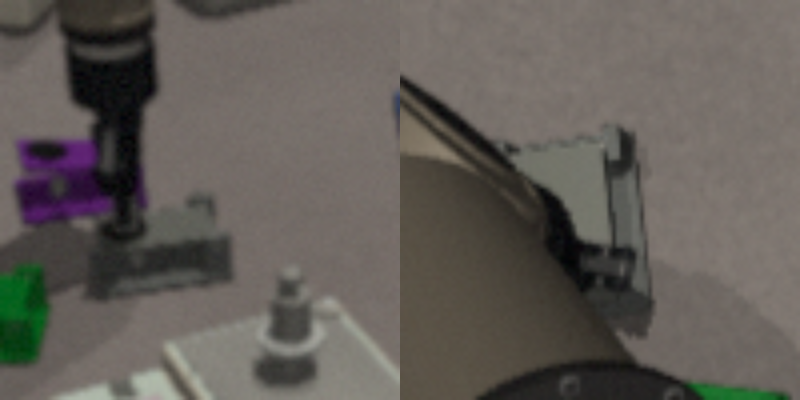

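The fingertips press on the black pad and the weight still stands on the pan. I check the paddle's tilt from depth, then hand in.

Run:
```python
from m import *
np.set_printoptions(precision=4,suppress=True)
for k in(0,4):
  for n in("top","side"):
    P=pts(n,np.load(f"{n}{k}.npy")); I=cv2.imread(f"pics/{n}{k}.png").astype(int)
    m=(abs(P[...,0]-.522)<.03)&(abs(P[...,1]-.268)<.022)&(P[...,2]>.034)&(P[...,2]<.065)
    q=P[m]; A=np.c_[q[:,:2]-[.52,.268],np.ones(len(q))]; w=np.ones(len(q),bool)
    for _ in range(4):
        c=np.linalg.lstsq(A[w],q[w,2],rcond=None)[0]; w=abs(A@c-q[:,2])<.003
    print(k,n,w.sum(),"slope x,y, z",c,"tilt",np.hypot(*c[:2]))
s=env.get_state(); print(s["time"],s["tcp_pos"],s["force"],s["opening"])
```

```text
0 top 326 slope x,y, z [-0.1947  0.0025  0.0494] tilt 0.19468851503662776
0 side 91 slope x,y, z [-0.1722  0.0036  0.047 ] tilt 0.1721921237239295
4 top 199 slope x,y, z [ 0.012  -0.0167  0.0431] tilt 0.020563098502002563
4 side 93 slope x,y, z [-0.0389  0.0021  0.0416] tilt 0.03894960911030862
17.725 [0.4854 0.2696 0.1178] [-3.9023 -0.5301  6.9918] 0.00021744743500527608
```

```bash
python3 -c "
from cell import job
print(job.job_done())"
```

```text
the job is handed in; nothing more can be done
None
```

I set the large weight upright on the pan, about 1–2 mm off centre, and let go of it; the grey paddle was held level (about 7 N, near half way) when I handed the job in at about 18 s, with no verdict returned.

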